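# Clamp the sample tray and peel off its cover

### The arm

A 6-joint arm with a two-finger parallel gripper is mounted at the origin on the work surface. World frame = base frame: x ahead of the robot, y to its left, z up, the work surface at z = 0. Lengths are in m, angles in rad, forces in N, time in s.
With the tool pointing down it reaches from about 0.25 to 0.725 m from the base axis. Payload 9.7 kg.
Tool frame: the origin (TCP) lies between the finger pads, 19 mm behind the fingertips; this is the grasp point; z points along the fingers, y is the line along which they close (so a half turn about z gives the same grasp; the last joint's range is limited). The gripper opens to 85 mm and grips with 20 to 120 N. Pads are 22 mm wide; open, the fingers measure 114 mm over their backs; the gripper's body (76 mm by 85 mm) begins 54 mm behind the grasp point. The pads swing forward as they close: fully open they stand 13 mm farther back than shut.
Start: joints at [1.312, 0.087, 0.176, 1.66, 0, 1.571], TCP at [0.141, 0.532, 0.25] pointing down, gripper open.
Joint ranges: [-3.13, 3.13], [-0.85, 1.81], [-1.15, 1.24], [-2.2, 2.28], [-1.44, 1.52], [-3.14, 3.14]. Speed limits (rad/s): [2.22, 2.22, 2.57, 3.14, 3.14, 3.14].

### API

Orientations are given as a rotation vector (axis times angle).
In Python, from cell import robot gives the robot as it stands.
- The arm moves only by the tool servo_tool, never from a script. Its argument "commands" is a list of rows, each an object of numbers: "wx", "wy", "wz": the turn, a rotation vector about the tool's x, y, z in rad; "tx", "ty", "tz": the shift along the tool's x, y, z in cm; "fingers": the closure, from 0 (fully open) to 1 (shut). A call has exactly 10 rows; each row is the pose to reach, as a shift and turn from the pose commanded when the call began, along the tool's axes at that moment; what a row does not reach only later rows make up. A row lasts 1/8 s, in which the tool goes at most 62.5 mm and 10.7 degrees, less where a joint would pass 70% of its speed; a pose out of reach is approached as far as the arm can. A call with a gripper value outside its range is refused whole. The fingers move at their own pace and stop on an object; "newtons" is the grip in N (left out, the last holds). Time passes only in rows, so rows that repeat a pose let the fingers close, or fill a call up. It gives the time, the measured TCP pose, the force, the opening and the grip force at its end, in the units of the state.
- robot.state(): the state, without advancing time (a new reading comes with each control period).
- robot.snapshot(name): name is "side" or "top"; returns the picture (384x512x3 uint8, blue, green, red); there is no depth.
- robot.get_calibration(name): a dict with "vertical_fov" (degrees; the focal length in pixels is half the picture's height over the tangent of half this angle, whatever the lens; pixels are square), "cx", "cy" (the principal point, pixels), "R" (3x3) and "t" (3): a world point X has camera coordinates R X + t. Camera axes: x right, y down, z forward; pixel columns grow to the right and rows downward; lengths in m; the calibration is good to about 2 mm. A picture is of the moment at which its call begins. get_calibration takes no time and is no camera call.
- robot.finish_job(): hands the job in; it is judged then, once.
The state is a dict: "time_s": time; "joints": joint angles; "joint_velocities": joint speeds; "effort": joint torques, N m; "tcp_pos": TCP position; "tcp_rot": TCP orientation; "wrist_force": force on the tool from outside, world axes, zero at the start; "ft_torque": the same for the moment, N m; "opening": finger opening in m; "grasp_force": force on a finger pad.
Only numpy, scipy, OpenCV 4.12 (cv2) and the standard library are available. Lean on these libraries where they do the work, as an engineer would, in place of code of your own. Each camera call takes 0.05 s, during which the arm holds its last target. There are 200 camera calls.

### The job

Turn the orange lock collar clockwise until its finger points straight at the sample tray, on its locked mark, so that the tray is clamped. Then take the blue cover by its yellow pull tab and peel it off: raise the tab's corner first while the diagonally opposite corner still rests on the tray, then lift it away, leaving the tray seated. Carry the cover over to the green-edged hand-over mat and finish while still holding it in the gripper, level, well up in the air (about 15 to 30 cm above the table) over the middle of the mat; do not put it down, and leave the other things on the desk alone.

Things in the scene. Friction and masses are not known exactly. Their poses are not given: they have to be found in the camera images.
- stand: Fixed grey base plate, 260 x 210 x 10 mm, that carries the tray, with the orange collar at its near (-x) end. Origin on the table, directly under the tray's centre; z up; its -x axis points from the tray to the collar. Its position and yaw vary, and it may be on the left or right.
- collar (a joint): Angle (rad) of the captive orange lock collar about its vertical post; grows clockwise seen from above. 1.5: locked mark, its finger points along the stand's +x at the tray, over the green patch on the tray's near ear. 0: the finger points 1.5 rad anticlockwise from there. Hard stop at 1.9. Starts at 0.1 to 0.5; stays where it is left (friction about 0.06 N m).
- collar_grip (a point): Point on the collar's axis, 115 mm from the stand's origin along the stand's -x, 69 mm above the table: TCP height for a grasp from above. Collar: ribbed cylinder 44 mm in diameter, 42 to 78 mm above the table. Its finger (13 mm wide, reaching 40 mm from the axis) has its top at 47 mm: keep fingertips above 48 mm. The cover's edge is 50 mm from the axis, 44 mm high.
- tray: White sample tray with red-capped tubes, loose in the stand's recess (2 mm play). Tub 120 x 170 mm; flange 134 x 184 mm, its top 30 mm above the underside; near ear (2 mm under the locked collar's finger), far ear under a fixed lip. Origin: centre of its underside, 10 mm above the table; axes as the stand's. Must stay seated; unclamped, it would come up with the cover.
- cover: Blue-rimmed cover, 130 (x) x 180 (y) mm, 80 g; rim 4 mm thick, clear dome 78 x 108 mm to 13 mm above the rim's underside, skirt 8 mm down into the tray. Origin: centre of the rim's underside, 40 mm above the table at first; axes as the stand's. Three blue spring buttons on the tray snap over its -y, +y and +x edges: each holds with about 5 N and lets go with the rim about 5 mm up there.
- pull_tab (a point): Grip point of the yellow pull tab, an upright plate at the cover's -x, -y corner: 10 mm thick along the diagonal, 30 mm wide, top 34 mm above the rim's underside. The point is at (-71, -98, 26) mm in the cover's frame. Pinch from above, fingers closing along (0.585, 0.811) in the cover's x, y (towards the far corner). Inside the tab, 50 mm of flat rim (top at 4 mm) are free.
- near_corner (a point): The rim's corner beside the pull tab, underside, at (-65, -90, 0) mm in the cover's frame.
- far_corner (a point): The rim's other corner on the diagonal, underside, at (65, 90, 0) mm in the cover's frame: the pivot of the peel.
- mat: Fixed hand-over mat, 150 x 190 x 3 mm, dark with green edges and a small white square in its middle. Origin: its centre, on the table. It lies on the other side of the desk from the stand.
- sanitiser: Bystander: pump bottle, 64 mm in diameter, 171 mm high. Origin: centre of its underside.
- tube_rack: Bystander: grey rack with four red-capped tubes, 70 x 140 x 83 mm. Origin: centre of its underside.
- glove_box: Bystander: white and blue glove box, 90 x 160 x 60 mm. Origin: centre of its underside.
Not all that is in view belongs to the job. Leave any black or purple look-alike of the tray alone.

How it is judged:
By the outcome, as a careful person would: the job done as asked, in the order asked, and still so for the second after the job is handed in, while the arm keeps its last pose, push and grip.
It also fails if it takes over 54 s, if anything falls off the work surface, if the arm or the gripper's body presses on something with over 40 N, if the wrist force passes 120 N, or if a joint passes its speed limit or range.

## Working session

There is one attempt and no reset: what is moved stays moved. The work goes in short steps, Python scripts to look and compute and a tool call to move; the robot and the scene stay as the last step left them, time stands still between calls to the robot, and variables do not carry over. Pictures are saved under pics/ and viewed, at most 10 in all, crops included, and the job is handed in when it is done.

Besides the shell and the picture viewer there is one more tool, called after "Call:" as name(argument=value, ...) on one line, values as JSON. servo_tool: Moves the arm, as the interface text tells. Its arguments: {"type":"object","properties":{"commands":{"type":"array","items":{"type":"object","properties":{"wx":{"type":"number"},"wy":{"type":"number"},"wz":{"type":"number"},"tx":{"type":"number"},"ty":{"type":"number"},"tz":{"type":"number"},"fingers":{"type":"number"}}}},"newtons":{"type":"number"}},"required":["commands"]}

```bash
ls; mkdir -p pics
python3 - <<'E'
from cell import robot
import cv2
for n in("top","side"):
    im=robot.snapshot(n); cv2.imwrite(f"pics/{n}0.png",im)
    c=robot.get_calibration(n); print(n,c)
a=cv2.imread("pics/top0.png")
cv2.imwrite("pics/top0b.png",cv2.resize(a,(800,600),interpolation=cv2.INTER_CUBIC))
cv2.imwrite("pics/side0b.png",cv2.resize(cv2.imread("pics/side0.png"),(800,600),interpolation=cv2.INTER_CUBIC))
print(robot.state())
E
```

```text
pics
top {'vertical_fov': 55.29386788119965, 'cx': 258.3305996802724, 'cy': 191.7414611547091, 'R': array([[ 0.02143187, -0.99973815,  0.00801877],
       [-0.99448877, -0.02214131, -0.10247849],
       [ 0.1026292 , -0.00577827, -0.9947029 ]]), 't': array([-0.02868883,  0.51807958,  1.38990991])}
side {'vertical_fov': 55.1092436549576, 'cx': 256.6670673133419, 'cy': 188.94936699950622, 'R': array([[-0.99495838, -0.09919413, -0.01477646],
       [-0.04405352,  0.56464571, -0.82415685],
       [ 0.09009499, -0.81935081, -0.56616883]]), 't': array([0.52037249, 0.08810365, 1.1364457 ])}
{'time_s': 0.1, 'joints': array([ 1.31199994e+00,  8.73801248e-02,  1.75238214e-01,  1.65977669e+00,
       -2.54458412e-05,  1.57079017e+00]), 'joint_velocities': array([-0.00012054, -0.00016265,  0.00355932,  0.0002859 ,  0.00024589,
       -0.00042364]), 'effort': array([ 1.34632110e-04, -5.21562660e+01,  4.65652585e+01,  1.59261766e-02,
        2.77790429e-05, -6.95142077e-06]), 'tcp_pos': array([0.14071808, 0.5315204 , 0.24938041]), 'tcp_rot': array([-4.05357808e-01, -3.11521027e+00,  1.75321917e-03]), 'wrist_force': array([-0.02654026, -0.27248238, -0.37103469]), 'ft_torque': array([-0.02881165,  0.01445104, -0.0408234 ]), 'grasp_force': 0.0, 'opening': 0.08534380098232087}
```

View pics/top0b.png

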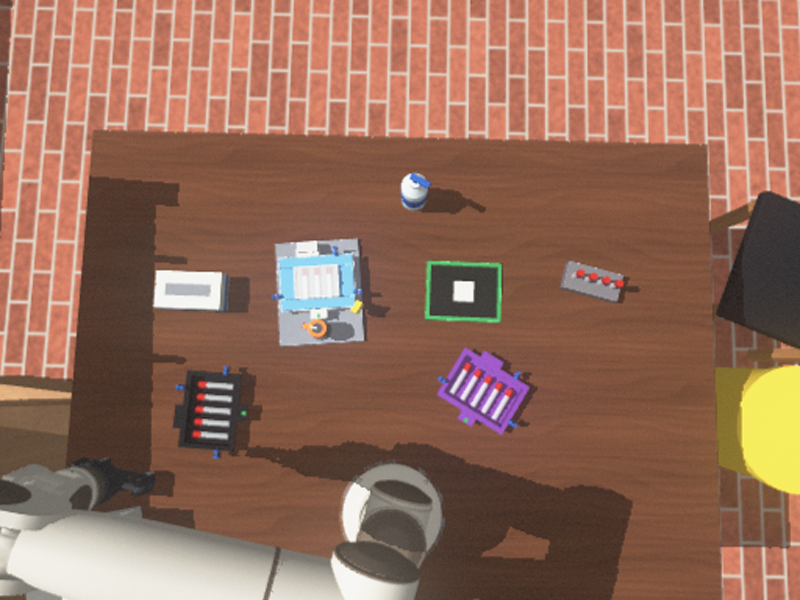

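View pics/side0b.png

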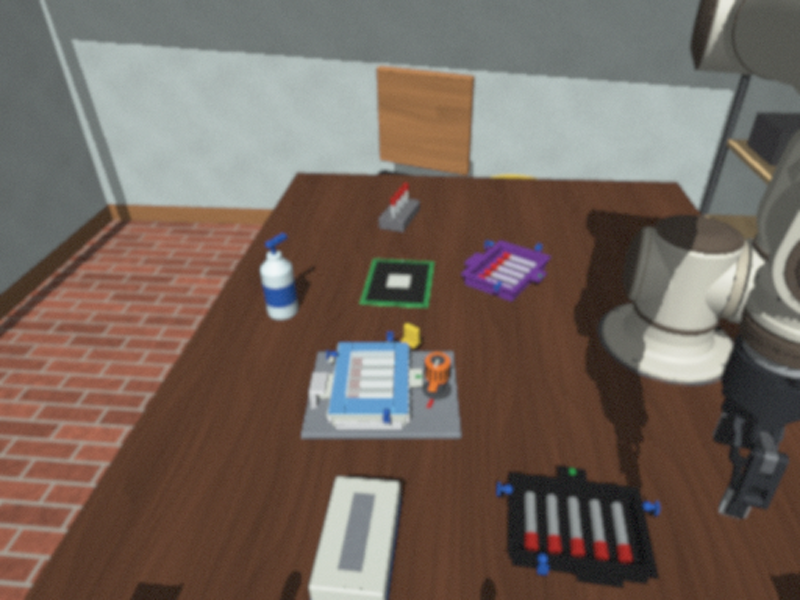

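The top view (800 px wide) shows three tray-like objects: black at (210,410), purple at (485,390), and a white tray with a blue cover on a grey stand at (317,290). The white one fits, since it has the orange collar at (317,327) and the yellow tab at (357,307). The mat is at (463,291). I'll confirm in an enlarged crop.

Run:
```python
import cv2, numpy as np
a=cv2.imread("pics/top0.png")[145:230,165:245]
b=cv2.imread("pics/side0.png")[200:290,185:305]
r=lambda i,k:cv2.resize(i,None,fx=k,fy=k,interpolation=cv2.INTER_CUBIC)
cv2.imwrite("pics/ct.png",r(a,7)); cv2.imwrite("pics/cs.png",r(b,6))
```

```text
(no output)
```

View pics/ct.png

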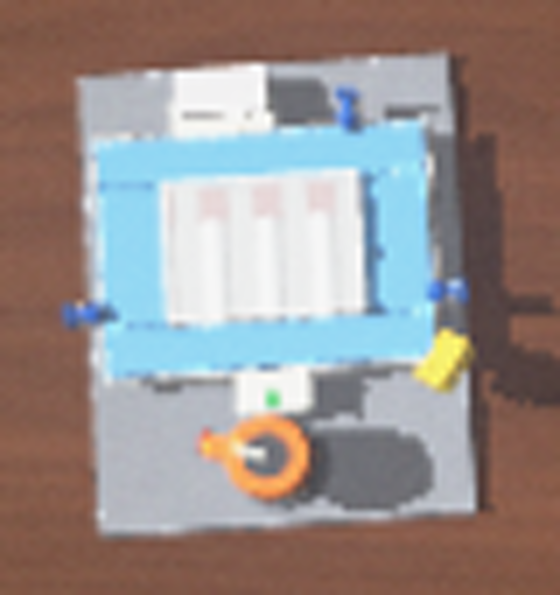

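View pics/cs.png

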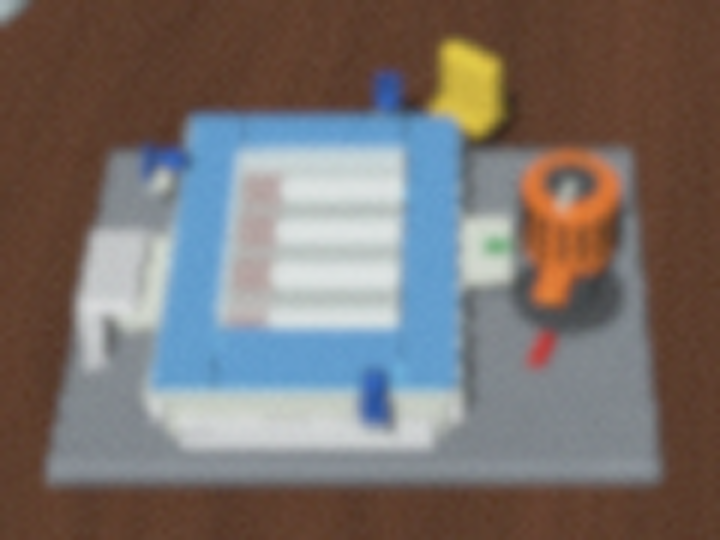

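The crops confirm it. The collar is orange at (267,457) in the top crop, with its finger pointing left to about (203,440). The blue cover has a yellow tab at its -x,-y corner (445,360). Next I fit the stand pose from both views.

```bash
cat > h.py <<'E'
from cell import robot
import numpy as np
from scipy.optimize import least_squares
from scipy.spatial.transform import Rotation as R
def proj(n,X):
    c=robot.get_calibration(n); f=192/np.tan(np.radians(c["vertical_fov"]/2))
    p=np.atleast_2d(X)@c["R"].T+c["t"]; return p[:,:2]/p[:,2:]*f+[c["cx"],c["cy"]]
def onplane(n,uv,z):
    return least_squares(lambda p:(proj(n,[p[0],p[1],z])[0]-uv),[.4,0]).x
def stand(P,L):
    x,y,a=P; c,s=np.cos(a),np.sin(a); L=np.atleast_2d(L)
    return np.c_[x+c*L[:,0]-s*L[:,1],y+s*L[:,0]+c*L[:,1],L[:,2]]
E
python3 - <<'E'
from h import *
C=[(.065,.09,.044),(.065,-.09,.044),(-.065,.09,.044),(-.065,-.09,.044),(-.115,0,.078)]
top=(np.array([(95,140),(425,120),(107,380),(437,358),(267,457)])+.5)/7-.5+[165,145]
sid=(np.array([(150,388),(188,113),(462,388),(458,117),(571,183)])+.5)/6-.5+[185,200]
f=lambda P:np.r_[(proj("top",stand(P,C))-top).ravel(),(proj("side",stand(P,C))-sid).ravel()]
r=least_squares(f,[.4,.2,0]);print(r.x);print(r.fun.reshape(-1,2).round(1))
for k,n in((slice(0,10),"top"),(slice(10,20),"side")):
    q=least_squares(lambda P:f(P)[k],r.x);print(n,q.x,np.abs(q.fun).max())
P=r.x
for n,uv in(("top",(np.array((203,440))+.5)/7-.5+[165,145]),("side",(np.array((548,298))+.5)/6-.5+[185,200])):
    t=onplane(n,uv,.045); w=stand(P,(-.115,0,0))[0]; d=t-w[:2]; print("finger",n,t,np.hypot(*d),np.arctan2(d[1],d[0])-P[2])
print("collar",w,"tab",stand(P,(-.071,-.098,.066)))
import cv2
m=cv2.imread("pics/top0.png")[160:210,265:325]
g=(m[...,1]>110)&(m[...,2]<90)
v,u=np.nonzero(g); c=((u.min()+u.max())/2+265,(v.min()+v.max())/2+160);print("mat",c,onplane("top",c,.003))
E
```

```text
[0.55623761 0.19687485 0.09148479]
[[ 0.1  0.5]
 [-0.2  0.2]
 [ 0.  -0.1]
 [ 0.1 -0.2]
 [ 0.3 -0.1]
 [-0.1  0.1]
 [ 0.5  0.7]
 [-0.5 -0.1]
 [ 0.  -0.3]
 [-0.1  0. ]]
top [0.55650881 0.19693794 0.08597367] 0.3309160758245753
side [0.55613833 0.19677814 0.09510816] 0.6862652659922617
finger top [0.45143178 0.22702322] 0.04179871145330003 1.2447858207536586
finger side [0.44904679 0.22528199] 0.039597258036206985 1.2931682190443514
collar [0.44171852 0.18636876 0.        ] tab [[0.49448753 0.0927983  0.066     ]]
mat (np.float64(296.5), np.float64(187.0)) [ 0.54314705 -0.1674039 ]
```

```bash
cat >> h.py <<'E'
P=[.5563,.1969,.0910]; MAT=[.5431,-.1674]
def tool(psi):  # tool y at world yaw psi (rad), z down
    y=np.array([np.cos(psi),np.sin(psi),0]); z=np.array([0,0,-1.]); return R.from_matrix(np.c_[np.cross(y,z),y,z])
def cmd(p,rot,p0=None,r0=None):
    s=robot.state(); p0=s["tcp_pos"] if p0 is None else p0; r0=R.from_rotvec(s["tcp_rot"]) if r0 is None else r0
    print("t cm",(100*r0.inv().apply(np.array(p)-p0)).round(2),"w",(r0.inv()*rot).as_rotvec().round(3))
E
python3 - <<'E'
from h import *
c=stand(P,(-.115,0,0))[0]
print(c)
for z in(.16,.0695):
    cmd([c[0],c[1],z],tool(np.radians(75.2)))
E
```

```text
[0.44177583 0.18644944 0.        ]
t cm [-37.93 -25.64   8.97] w [-0.001  0.    -0.   ]
t cm [-37.93 -25.63  18.02] w [-0.001  0.    -0.   ]
```

Call:
servo_tool(commands=[{"tx": -38, "ty": -25.6, "tz": 0, "fingers": 0}, {"tx": -38, "ty": -25.6, "tz": 0, "fingers": 0}, {"tx": -38, "ty": -25.6, "tz": 0, "fingers": 0}, {"tx": -38, "ty": -25.6, "tz": 0, "fingers": 0}, {"tx": -38, "ty": -25.6, "tz": 2, "fingers": 0}, {"tx": -38, "ty": -25.6, "tz": 4, "fingers": 0}, {"tx": -38, "ty": -25.6, "tz": 6, "fingers": 0}, {"tx": -38, "ty": -25.6, "tz": 9, "fingers": 0}, {"tx": -38, "ty": -25.6, "tz": 9, "fingers": 0}, {"tx": -38, "ty": -25.6, "tz": 9, "fingers": 0}])

```text
$.commands[0]: bad value
```

Run:
```python
from h import *
c=stand(P,(-.115,0,0))[0]; s=robot.state(); print(s["tcp_pos"],s["joints"].round(2))
cmd([c[0],c[1],.0695],tool(np.radians(75.2)))
```

```text
[0.14071808 0.5315204  0.24938041] [ 1.31  0.09  0.18  1.66 -0.    1.57]
t cm [-37.93 -25.63  18.02] w [-0.001  0.    -0.   ]
```

Call:
servo_tool(commands=[{"tx": -38, "ty": -25.6, "tz": 0, "wx": 0, "wy": 0, "wz": 0, "fingers": 0}, {"tx": -38, "ty": -25.6, "tz": 0, "wx": 0, "wy": 0, "wz": 0, "fingers": 0}, {"tx": -38, "ty": -25.6, "tz": 0, "wx": 0, "wy": 0, "wz": 0, "fingers": 0}, {"tx": -38, "ty": -25.6, "tz": 0, "wx": 0, "wy": 0, "wz": 0, "fingers": 0}, {"tx": -38, "ty": -25.6, "tz": 2, "wx": 0, "wy": 0, "wz": 0, "fingers": 0}, {"tx": -38, "ty": -25.6, "tz": 4, "wx": 0, "wy": 0, "wz": 0, "fingers": 0}, {"tx": -38, "ty": -25.6, "tz": 6, "wx": 0, "wy": 0, "wz": 0, "fingers": 0}, {"tx": -38, "ty": -25.6, "tz": 9, "wx": 0, "wy": 0, "wz": 0, "fingers": 0}, {"tx": -38, "ty": -25.6, "tz": 9, "wx": 0, "wy": 0, "wz": 0, "fingers": 0}, {"tx": -38, "ty": -25.6, "tz": 9, "wx": 0, "wy": 0, "wz": 0, "fingers": 0}], newtons=60)

```text
time_s: 1.35
tcp_pos: [0.4425, 0.1872, 0.1607]
tcp_rot: [0.406, 3.115, 0.0]
wrist_force: [0.7, -0.3, -0.9]
opening: 0.0853
grasp_force: 0.0
```

Run:
```python
from h import *
c=stand(P,(-.115,0,0))[0]; s=robot.state(); print(s["tcp_pos"],s["joints"].round(2))
cmd([c[0],c[1],.0695],tool(np.radians(75.2)))
```

```text
[0.44245407 0.18723512 0.16066006] [ 0.4  -0.09 -0.18  1.49  0.    0.66]
t cm [ 0.05 -0.1   9.12] w [ 0.    -0.    -0.001]
```

Call:
servo_tool(commands=[{"tx": 0.05, "ty": -0.1, "tz": 2.5, "wx": 0, "wy": 0, "wz": 0, "fingers": 0}, {"tx": 0.05, "ty": -0.1, "tz": 5, "wx": 0, "wy": 0, "wz": 0, "fingers": 0}, {"tx": 0.05, "ty": -0.1, "tz": 7.5, "wx": 0, "wy": 0, "wz": 0, "fingers": 0}, {"tx": 0.05, "ty": -0.1, "tz": 9.1, "wx": 0, "wy": 0, "wz": 0, "fingers": 0}, {"tx": 0.05, "ty": -0.1, "tz": 9.1, "wx": 0, "wy": 0, "wz": 0, "fingers": 0}, {"tx": 0.05, "ty": -0.1, "tz": 9.1, "wx": 0, "wy": 0, "wz": 0, "fingers": 0.3}, {"tx": 0.05, "ty": -0.1, "tz": 9.1, "wx": 0, "wy": 0, "wz": 0, "fingers": 1}, {"tx": 0.05, "ty": -0.1, "tz": 9.1, "wx": 0, "wy": 0, "wz": 0, "fingers": 1}, {"tx": 0.05, "ty": -0.1, "tz": 9.1, "wx": 0, "wy": 0, "wz": 0, "fingers": 1}, {"tx": 0.05, "ty": -0.1, "tz": 9.1, "wx": 0, "wy": 0, "wz": 0, "fingers": 1}], newtons=40)

```text
time_s: 2.6
tcp_pos: [0.4426, 0.1871, 0.0704]
tcp_rot: [0.405, 3.114, 0.004]
wrist_force: [0.1, 5.9, 4.5]
opening: 0.0429
grasp_force: 40.7
```

Call:
servo_tool(commands=[{"tx": 0, "ty": 0, "tz": 0, "wx": 0, "wy": 0, "wz": 0.15, "fingers": 1}, {"tx": 0, "ty": 0, "tz": 0, "wx": 0, "wy": 0, "wz": 0.3, "fingers": 1}, {"tx": 0, "ty": 0, "tz": 0, "wx": 0, "wy": 0, "wz": 0.45, "fingers": 1}, {"tx": 0, "ty": 0, "tz": 0, "wx": 0, "wy": 0, "wz": 0.6, "fingers": 1}, {"tx": 0, "ty": 0, "tz": 0, "wx": 0, "wy": 0, "wz": 0.75, "fingers": 1}, {"tx": 0, "ty": 0, "tz": 0, "wx": 0, "wy": 0, "wz": 0.9, "fingers": 1}, {"tx": 0, "ty": 0, "tz": 0, "wx": 0, "wy": 0, "wz": 1.05, "fingers": 1}, {"tx": 0, "ty": 0, "tz": 0, "wx": 0, "wy": 0, "wz": 1.2, "fingers": 1}, {"tx": 0, "ty": 0, "tz": 0, "wx": 0, "wy": 0, "wz": 1.27, "fingers": 1}, {"tx": 0, "ty": 0, "tz": 0, "wx": 0, "wy": 0, "wz": 1.27, "fingers": 1}])

```text
time_s: 3.85
tcp_pos: [0.4432, 0.1876, 0.0704]
tcp_rot: [-2.175, -2.267, -0.008]
wrist_force: [3.4, 7.8, 1.8]
opening: 0.0429
grasp_force: 40.6
```

Run:
```python
from h import *
import cv2
print(robot.state()["joints"].round(2))
s=robot.snapshot("side")[215:275,240:310]
cv2.imwrite("pics/s2.png",cv2.resize(s,None,fx=9,fy=9,interpolation=cv2.INTER_CUBIC))
```

```text
[ 0.4  -0.07 -0.33  1.31  0.    1.93]
```

View pics/s2.png

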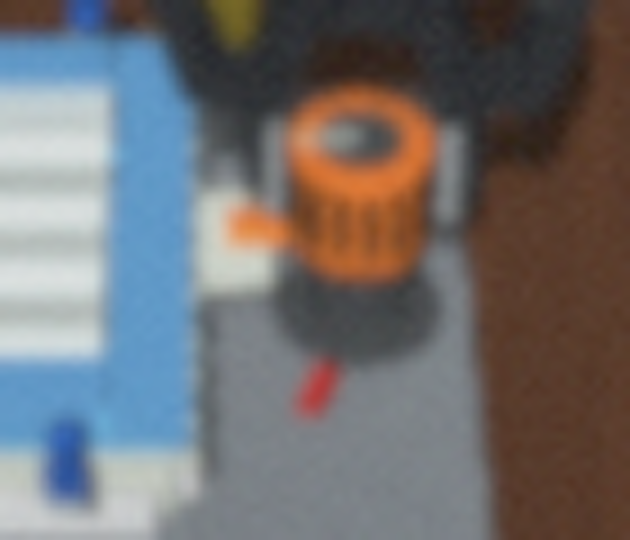

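The finger now points left in the side crop, covering the green patch. Its tip end is at about x=230, with the top-face edge from (232,207) to (230,235). I compare this with the projected locked position.

Run:
```python
from h import *
import cv2
im=cv2.imread("pics/s2.png")
m=(im[...,2]>180)&(im[...,0]<110)&(im[...,1]<190)
for x in(232,236,240,250,260,270):
    y=np.nonzero(m[170:275,x])[0]+170; print(x,y.min(),y.max()) if len(y) else 0
for q in(1.4,1.5,1.6):
    a=1.5-q;c,s=np.cos(a),np.sin(a)
    L=[(-.115+c*r-s*w,s*r+c*w,z) for r,w,z in((.04,-.0065,.047),(.04,.0065,.047),(.04,.0065,.042),(.03,-.0065,.047),(.03,.0065,.042))]
    print(q,((proj("side",stand(P,L))-[240,215]+.5)*9-.5).round().tolist())
    L=[(-.115,0,.078)]
print(((proj("side",stand(P,L))-[240,215]+.5)*9-.5).round())
```

```text
236 221 232
240 215 237
250 209 238
260 212 238
270 215 242
1.4 [[224.0, 214.0], [229.0, 243.0], [229.0, 256.0], [257.0, 211.0], [262.0, 253.0]]
1.5 [[226.0, 205.0], [226.0, 234.0], [226.0, 246.0], [259.0, 205.0], [259.0, 246.0]]
1.6 [[228.0, 196.0], [224.0, 225.0], [224.0, 237.0], [261.0, 198.0], [258.0, 239.0]]
[[361. 140.]]
```

Run:
```python
from h import *
t=stand(P,(-.071,-.098,.066))[0]; psi=P[2]+np.arctan2(.811,.585); print(t,np.degrees(psi))
s=robot.state();p=s["tcp_pos"]
cmd(p+[0,0,.08],tool(np.radians(75.2)-1.27))
cmd([t[0],t[1],.15],tool(psi)); cmd([t[0],t[1],.15],tool(psi-np.pi))
```

```text
[0.49449947 0.0928534  0.066     ] 59.40981002679142
t cm [ 0.03  0.03 -8.  ] w [ 0.003 -0.004 -0.   ]
t cm [-9.66  4.75 -7.98] w [ 0.005 -0.002 -0.995]
t cm [-9.66  4.75 -7.98] w [-2.000e-03 -6.000e-03  2.147e+00]
```

Call:
servo_tool(commands=[{"tx": 0, "ty": 0, "tz": 0, "wx": 0, "wy": 0, "wz": 0, "fingers": 0}, {"tx": 0, "ty": 0, "tz": 0, "wx": 0, "wy": 0, "wz": 0, "fingers": 0}, {"tx": 0, "ty": 0, "tz": 0, "wx": 0, "wy": 0, "wz": 0, "fingers": 0}, {"tx": 0, "ty": 0, "tz": -3, "wx": 0, "wy": 0, "wz": 0, "fingers": 0}, {"tx": 0, "ty": 0, "tz": -8, "wx": 0, "wy": 0, "wz": 0, "fingers": 0}, {"tx": -3, "ty": 1.5, "tz": -8, "wx": 0, "wy": 0, "wz": -0.18, "fingers": 0.5}, {"tx": -6, "ty": 3, "tz": -8, "wx": 0, "wy": 0, "wz": -0.36, "fingers": 0.5}, {"tx": -9, "ty": 4.4, "tz": -8, "wx": 0, "wy": 0, "wz": -0.54, "fingers": 0.5}, {"tx": -9.66, "ty": 4.75, "tz": -8, "wx": 0, "wy": 0, "wz": -0.72, "fingers": 0.5}, {"tx": -9.66, "ty": 4.75, "tz": -8, "wx": 0.005, "wy": -0.002, "wz": -0.9, "fingers": 0.5}])

```text
time_s: 5.15
tcp_pos: [0.4936, 0.0907, 0.1488]
tcp_rot: [-0.964, -2.988, 0.008]
wrist_force: [-0.0, -0.8, -0.2]
opening: 0.0431
grasp_force: 0.0
```

Run:
```python
from h import *
import cv2
s=robot.snapshot("top")[185:225,180:240]
cv2.imwrite("pics/t3.png",cv2.resize(s,None,fx=12,fy=12,interpolation=cv2.INTER_CUBIC))
for q in(1.4,1.5,1.6):
    a=1.5-q;c,s=np.cos(a),np.sin(a)
    L=[(-.115+c*r-s*w,s*r+c*w,z) for r,w,z in((.04,-.0065,.047),(.04,.0065,.047),(.025,-.0065,.047),(.025,.0065,.047))]
    print(q,((proj("top",stand(P,L))-[180,185]+.5)*12-.5).round().tolist())
t=stand(P,(-.071,-.098,.066))[0]; psi=P[2]+np.arctan2(.811,.585)
cmd([t[0],t[1],.15],tool(psi)); cmd([t[0],t[1],.067],tool(psi)); print(robot.state()["opening"],((proj("top",stand(P,(-.115,0,.078)))-[180,185]+.5)*12-.5))
```

```text
1.4 [[296.0, 180.0], [255.0, 186.0], [303.0, 226.0], [262.0, 233.0]]
1.5 [[308.0, 180.0], [267.0, 183.0], [311.0, 227.0], [270.0, 230.0]]
1.6 [[321.0, 182.0], [280.0, 181.0], [319.0, 229.0], [278.0, 228.0]]
t cm [ 0.02  0.21 -0.12] w [-0.006 -0.001 -0.081]
t cm [0.01 0.26 8.18] w [-0.006 -0.001 -0.081]
0.04246069134502274 [[280.82236807 302.3852276 ]]
```

View pics/t3.png

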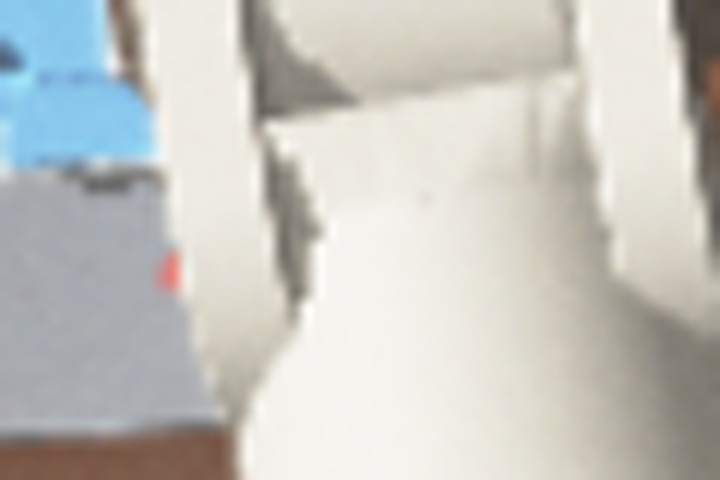

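The arm hides the collar from above, so I check from the side, which also shows the tab alignment.

Run:
```python
from h import *
import cv2
s=robot.snapshot("side")[195:265,235:310]
k=8; im=cv2.resize(s,None,fx=k,fy=k,interpolation=cv2.INTER_CUBIC)
L=[(-.115+r,w,.047) for r,w in((.022,-.0065),(.04,-.0065),(.04,.0065),(.022,.0065))]
q=((proj("side",stand(P,L))-[235,195]+.5)*k-.5).astype(np.int32)
im2=im.copy(); cv2.polylines(im2,[q],False,(0,0,0),1)
cv2.imwrite("pics/s3.png",im2)
```

```text
(no output)
```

View pics/s3.png

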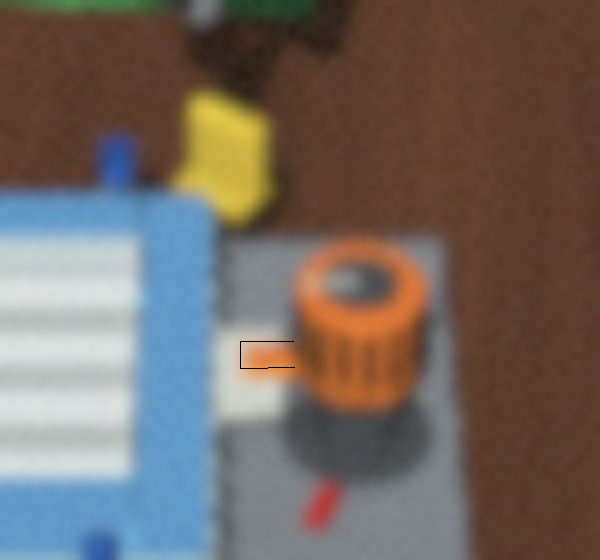

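The finger matches the projected locked pose (241–295, 341–378) and covers the green patch, so the collar is locked. Now I grasp the tab.

Call:
servo_tool(commands=[{"tx": 0, "ty": 0.23, "tz": 0, "wx": -0.006, "wy": 0, "wz": -0.081, "fingers": 0.5}, {"tx": 0, "ty": 0.23, "tz": 1, "wx": -0.006, "wy": 0, "wz": -0.081, "fingers": 0.5}, {"tx": 0, "ty": 0.25, "tz": 4, "wx": -0.006, "wy": 0, "wz": -0.081, "fingers": 0.5}, {"tx": 0, "ty": 0.25, "tz": 7, "wx": -0.006, "wy": 0, "wz": -0.081, "fingers": 0.5}, {"tx": 0, "ty": 0.25, "tz": 8.1, "wx": -0.006, "wy": 0, "wz": -0.081, "fingers": 0.5}, {"tx": 0, "ty": 0.25, "tz": 8.1, "wx": -0.006, "wy": 0, "wz": -0.081, "fingers": 0.5}, {"tx": 0, "ty": 0.25, "tz": 8.1, "wx": -0.006, "wy": 0, "wz": -0.081, "fingers": 1}, {"tx": 0, "ty": 0.25, "tz": 8.1, "wx": -0.006, "wy": 0, "wz": -0.081, "fingers": 1}, {"tx": 0, "ty": 0.25, "tz": 8.1, "wx": -0.006, "wy": 0, "wz": -0.081, "fingers": 1}, {"tx": 0, "ty": 0.25, "tz": 8.1, "wx": -0.006, "wy": 0, "wz": -0.081, "fingers": 1}], newtons=80)

```text
time_s: 6.5
tcp_pos: [0.4952, 0.0935, 0.0693]
tcp_rot: [0.85, 3.023, 0.003]
wrist_force: [-1.8, 0.3, 6.3]
opening: 0.0085
grasp_force: 78.7
```

Run:
```python
from h import *
s=robot.state(); p0=s["tcp_pos"]; r0=R.from_rotvec(s["tcp_rot"])
print(p0,s["opening"],s["wrist_force"].round(1),s["ft_torque"].round(2),s["joints"].round(2))
f=stand(P,(.065,.09,.04))[0]; d=np.array([np.cos(P[2]+np.arctan2(.811,.585)),np.sin(P[2]+np.arctan2(.811,.585)),0])
ax=np.cross(d,[0,0,1])   # check sign: near side must rise
np.savez("peel.npz",p0=p0,r0=r0.as_rotvec())
for th in np.arange(.02,.21,.02):
    q=R.from_rotvec(-ax*th) if (R.from_rotvec(-ax*.1).apply(p0-f)+f)[2]>p0[2] else R.from_rotvec(ax*th)
    cmd(q.apply(p0-f)+f,q*r0,p0,r0)
```

```text
[0.49517992 0.09350154 0.06928173] 0.008501729581508044 [-1.8  0.3  6.3] [0.11 0.26 0.07] [ 0.19 -0.02 -0.28  1.31  0.    0.73]
t cm [ 0.    0.06 -0.46] w [ 0.02 -0.   -0.  ]
t cm [ 0.    0.14 -0.92] w [ 0.04  -0.001 -0.   ]
t cm [ 0.    0.22 -1.38] w [ 0.06  -0.001 -0.   ]
t cm [ 0.    0.31 -1.84] w [ 0.08  -0.001 -0.   ]
t cm [ 0.    0.41 -2.29] w [ 0.1   -0.001 -0.   ]
t cm [ 0.    0.52 -2.74] w [ 0.12  -0.002 -0.   ]
t cm [ 0.01  0.64 -3.2 ] w [ 0.14  -0.002 -0.   ]
t cm [ 0.01  0.77 -3.64] w [ 0.16  -0.002 -0.   ]
t cm [ 0.01  0.91 -4.09] w [ 0.18  -0.003 -0.   ]
t cm [ 0.01  1.05 -4.53] w [ 0.2   -0.003 -0.   ]
```

Call:
servo_tool(commands=[{"tx": 0, "ty": 0.06, "tz": -0.46, "wx": 0.02, "wy": 0, "wz": 0, "fingers": 1}, {"tx": 0, "ty": 0.14, "tz": -0.92, "wx": 0.04, "wy": 0, "wz": 0, "fingers": 1}, {"tx": 0, "ty": 0.22, "tz": -1.38, "wx": 0.06, "wy": 0, "wz": 0, "fingers": 1}, {"tx": 0, "ty": 0.31, "tz": -1.84, "wx": 0.08, "wy": 0, "wz": 0, "fingers": 1}, {"tx": 0, "ty": 0.41, "tz": -2.29, "wx": 0.1, "wy": 0, "wz": 0, "fingers": 1}, {"tx": 0, "ty": 0.52, "tz": -2.74, "wx": 0.12, "wy": 0, "wz": 0, "fingers": 1}, {"tx": 0, "ty": 0.64, "tz": -3.2, "wx": 0.14, "wy": 0, "wz": 0, "fingers": 1}, {"tx": 0, "ty": 0.77, "tz": -3.64, "wx": 0.16, "wy": 0, "wz": 0, "fingers": 1}, {"tx": 0, "ty": 0.91, "tz": -4.09, "wx": 0.18, "wy": 0, "wz": 0, "fingers": 1}, {"tx": 0, "ty": 0.91, "tz": -4.09, "wx": 0.18, "wy": 0, "wz": 0, "fingers": 1}], newtons=80)

```text
time_s: 7.75
tcp_pos: [0.4996, 0.1013, 0.1091]
tcp_rot: [-0.833, -2.967, 0.267]
wrist_force: [0.8, -3.5, 1.3]
opening: 0.0085
grasp_force: 78.8
```

Run:
```python
from h import *
import cv2
st=robot.state(); print(st["wrist_force"].round(1),st["ft_torque"].round(2))
s=robot.snapshot("side")[190:280,195:310]
cv2.imwrite("pics/s4.png",cv2.resize(s,None,fx=6.5,fy=6.5,interpolation=cv2.INTER_CUBIC))
z=np.load("peel.npz"); print(st["tcp_pos"]-z["p0"]); r=R.from_rotvec(st["tcp_rot"])*R.from_rotvec(z["r0"]).inv(); print(r.as_rotvec())
L=[(.065,.09,.04),(.065,.09,.044),(-.065,-.09,.04)]
f=stand(P,L[0])[0]; print("pred corners",((proj("side",r.apply(stand(P,L)-f)+f)-[195,190]+.5)*6.5).round())
```

```text
[ 0.8 -3.5  1.3] [-0.25 -0.21 -0.09]
[0.00443818 0.00777076 0.03981827]
[-0.15459801  0.09564841  0.00037755]
pred corners [[ 98. 494.]
 [ 96. 488.]
 [426. 131.]]
```

View pics/s4.png

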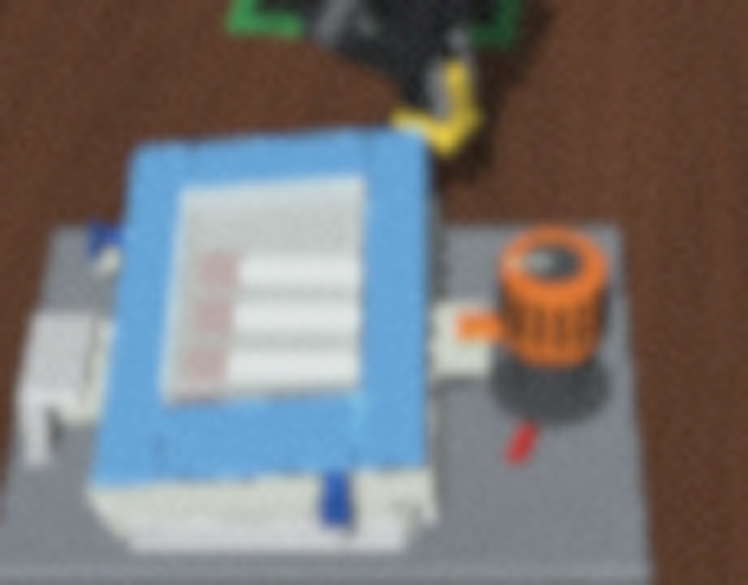

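The near corner is up, the far corner still rests at (95,488), the tray is seated and the collar finger is on the ear. Next comes a little more tilt, then a straight lift, then levelling.

Run:
```python
from h import *
s=robot.state(); p=s["tcp_pos"]; z=np.load("peel.npz"); r0=R.from_rotvec(z["r0"]); rc=R.from_rotvec(s["tcp_rot"])
f=stand(P,(.065,.09,.04))[0]; a=(rc*r0.inv()).as_rotvec(); a/=np.linalg.norm(a)
q=R.from_rotvec(a*.035); cmd(q.apply(p-f)+f,q*rc)
p1=q.apply(p-f)+f
for dz in(.03,.06,.1): cmd(p1+[0,0,dz],q*rc)
psi=P[2]+np.arctan2(.811,.585)
cmd([p1[0]-.004,p1[1]-.008,.26],tool(psi))
print(p1)
```

```text
t cm [-0.    0.11 -0.81] w [ 0.035  0.    -0.   ]
t cm [-0.   -0.42 -3.76] w [ 0.035  0.    -0.   ]
t cm [ 0.   -0.96 -6.71] w [ 0.035  0.    -0.   ]
t cm [  0.    -1.67 -10.65] w [ 0.035  0.    -0.   ]
t cm [ -0.07  -3.32 -14.75] w [-0.179 -0.002 -0.014]
[0.50084318 0.10336389 0.11664888]
```

Call:
servo_tool(commands=[{"tx": 0, "ty": 0.05, "tz": -0.4, "wx": 0.018, "wy": 0, "wz": 0, "fingers": 1}, {"tx": 0, "ty": 0.11, "tz": -0.81, "wx": 0.035, "wy": 0, "wz": 0, "fingers": 1}, {"tx": 0, "ty": 0.11, "tz": -0.81, "wx": 0.035, "wy": 0, "wz": 0, "fingers": 1}, {"tx": 0, "ty": -0.1, "tz": -2, "wx": 0.035, "wy": 0, "wz": 0, "fingers": 1}, {"tx": 0, "ty": -0.42, "tz": -3.76, "wx": 0.035, "wy": 0, "wz": 0, "fingers": 1}, {"tx": 0, "ty": -0.96, "tz": -6.7, "wx": 0.035, "wy": 0, "wz": 0, "fingers": 1}, {"tx": 0, "ty": -1.67, "tz": -10.65, "wx": 0.035, "wy": 0, "wz": 0, "fingers": 1}, {"tx": 0, "ty": -2.5, "tz": -12.7, "wx": -0.07, "wy": 0, "wz": 0, "fingers": 1}, {"tx": -0.07, "ty": -3.3, "tz": -14.75, "wx": -0.179, "wy": -0.002, "wz": -0.014, "fingers": 1}, {"tx": -0.07, "ty": -3.3, "tz": -14.75, "wx": -0.179, "wy": -0.002, "wz": -0.014, "fingers": 1}], newtons=80)

```text
time_s: 9.05
tcp_pos: [0.4967, 0.0945, 0.2636]
tcp_rot: [0.83, 3.025, 0.004]
wrist_force: [0.4, 0.2, -0.9]
opening: 0.0082
grasp_force: 78.6
```

Run:
```python
from h import *
import cv2
s=robot.snapshot("side")[90:320,130:400]
cv2.imwrite("pics/s5.png",cv2.resize(s,None,fx=2.6,fy=2.6,interpolation=cv2.INTER_CUBIC))
st=robot.state(); print(st["wrist_force"].round(1),st["opening"])
# target: cover centre over the mat, same yaw
psi=P[2]+np.arctan2(.811,.585); off=stand([0,0,P[2]],(-.071,-.098,0))[0]
cmd([MAT[0]+off[0],MAT[1]+off[1],.26],tool(psi)); print(MAT+off[:2])
```

```text
[ 0.8  0.4 -0.4] 0.00827316986484965
t cm [-17.36 -32.28   0.19] w [ 0.001  0.002 -0.001]
[ 0.48129947 -0.2714466 ]
```

View pics/s5.png

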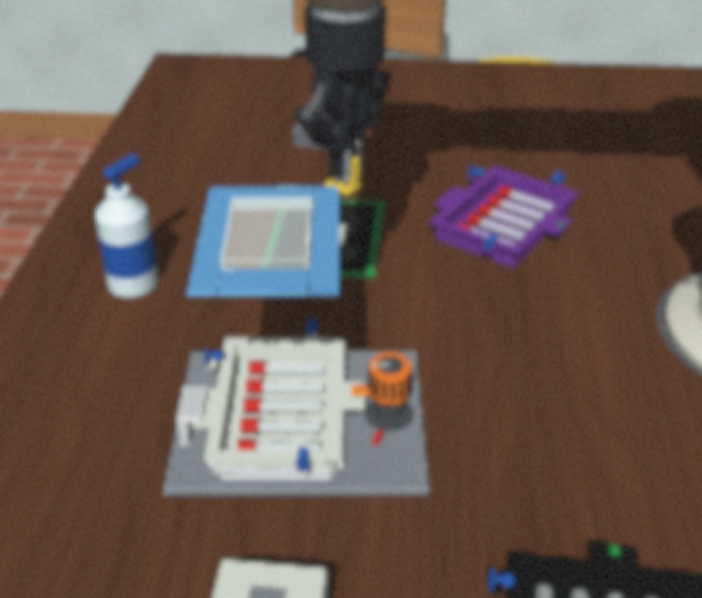

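The cover is off, and the tray is seated and locked. Now I carry the cover over to the mat.

Call:
servo_tool(commands=[{"tx": -1, "ty": -1.9, "tz": 0, "wx": 0, "wy": 0, "wz": 0, "fingers": 1}, {"tx": -3, "ty": -5.6, "tz": 0, "wx": 0, "wy": 0, "wz": 0, "fingers": 1}, {"tx": -5.4, "ty": -10, "tz": 0.2, "wx": 0, "wy": 0, "wz": 0, "fingers": 1}, {"tx": -8, "ty": -14.9, "tz": 0.2, "wx": 0, "wy": 0, "wz": 0, "fingers": 1}, {"tx": -10.6, "ty": -19.7, "tz": 0.2, "wx": 0, "wy": 0, "wz": 0, "fingers": 1}, {"tx": -13, "ty": -24.2, "tz": 0.2, "wx": 0, "wy": 0, "wz": 0, "fingers": 1}, {"tx": -15, "ty": -28, "tz": 0.2, "wx": 0, "wy": 0, "wz": 0, "fingers": 1}, {"tx": -16.6, "ty": -30.9, "tz": 0.2, "wx": 0, "wy": 0, "wz": 0, "fingers": 1}, {"tx": -17.4, "ty": -32.3, "tz": 0.2, "wx": 0, "wy": 0, "wz": 0, "fingers": 1}, {"tx": -17.4, "ty": -32.3, "tz": 0.2, "wx": 0, "wy": 0, "wz": 0, "fingers": 1}], newtons=80)

```text
time_s: 10.35
tcp_pos: [0.4823, -0.2713, 0.2569]
tcp_rot: [-0.829, -3.028, -0.0]
wrist_force: [0.5, -0.6, -0.8]
opening: 0.0085
grasp_force: 78.6
```

Run:
```python
from h import *
import cv2
a=robot.snapshot("top")[110:300,150:400]; b=robot.snapshot("side")[60:250,130:380]
im=np.vstack([a,b]); im=cv2.resize(im,None,fx=1.57,fy=1.57,interpolation=cv2.INTER_CUBIC)
im=np.hstack([cv2.resize(x,None,fx=1.6,fy=1.6,interpolation=cv2.INTER_CUBIC) for x in(a,b)]); cv2.imwrite("pics/e.png",im)
s=robot.state(); T=s["tcp_pos"]; c=MAT+[T[2]-.029]
off=stand([*MAT,P[2]],[(x,y,T[2]-.0253) for x,y in((.065,.09),(.065,-.09),(-.065,.09),(-.065,-.09))])
print(T,R.from_rotvec(s["tcp_rot"]).as_matrix()[:,2].round(3)); print(((proj("top",off)-[150,110])*1.6).round(),((proj("side",off)-[130,60])*1.6+[400,0]).round())
```

```text
[ 0.48241249 -0.27029238  0.25760485] [-0.001  0.    -1.   ]
[[201.  83.]
 [287.  77.]
 [206. 145.]
 [293. 139.]] [[564. 117.]
 [570.  80.]
 [633. 116.]
 [630.  79.]]
```

View pics/e.png

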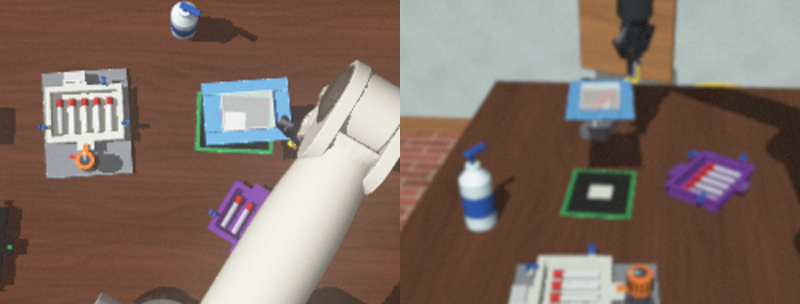

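The top view (left) shows the cover at its predicted place over the mat, with the tray seated. I check the collar angle and the cover's level numerically before handing in.

Run:
```python
from h import *
import cv2
im=cv2.resize(robot.snapshot("top")[180:225,185:225],None,fx=8,fy=8,interpolation=cv2.INTER_CUBIC)
h=cv2.cvtColor(im,cv2.COLOR_BGR2HSV); m=((h[...,0]>6)&(h[...,0]<20)&(h[...,1]>150)&(h[...,2]>120))
v,u=np.nonzero(m); px=(np.c_[u,v]+.5)/8-.5+[185,180]
c=stand(P,(-.115,0,0))[0][:2]
w=np.array([onplane("top",p,.047) for p in px[::7]])-c
r=np.hypot(*w.T); ang=np.arctan2(w[:,1],w[:,0])-P[2]
k=(r>.031)&(np.abs(ang)<1); print(k.sum(),"finger dev",ang[k].mean(),ang[k].min(),ang[k].max(),r[k].max(),"q",1.5-ang[k].mean())
s=robot.snapshot("top"); hs=cv2.cvtColor(s,cv2.COLOR_BGR2HSV)
b=((hs[...,0]>92)&(hs[...,0]<108)&(hs[...,1]>80)&(hs[...,2]>150)).astype(np.uint8); b[:,:265]=0;b[:,340:]=0;b[:150]=0;b[210:]=0
cn=max(cv2.findContours(b,0,2)[0],key=cv2.contourArea); box=cv2.boxPoints(cv2.minAreaRect(cn))
print([onplane("top",p,.235).round(3).tolist() for p in box],onplane("top",box.mean(0),.235),robot.state()["joint_velocities"].round(3))
```

```text
Traceback (most recent call last):
  File "h.py", line 9, in onplane
    return least_squares(lambda p:(proj(n,[p[0],p[1],z])[0]-uv),[.4,0]).x
           ~~~~~~~~~~~~~^^^^^^^^^^^^^^^^^^^^^^^^^^^^^^^^^^^^^^^^^^^^^^^
  File "h.py", line 9, in <lambda>
    return least_squares(lambda p:(proj(n,[p[0],p[1],z])[0]-uv),[.4,0]).x
                                   ~~~~^^^^^^^^^^^^^^^^^
  File "h.py", line 6, in proj
    c=robot.get_calibration(n); f=192/np.tan(np.radians(c["vertical_fov"]/2))
ValueError: time passes only in moves, steps and waits
```

Run:
```python
from h import *
import cv2
s=robot.snapshot("top"); C=robot.get_calibration("top"); f=192/np.tan(np.radians(C["vertical_fov"]/2))
def pl(px,z):
    d=np.c_[(np.atleast_2d(px)-[C["cx"],C["cy"]])/f,np.ones(len(np.atleast_2d(px)))]@C["R"]; o=-C["R"].T@C["t"]
    return (o+d*((z-o[2])/d[:,2])[:,None])[:,:2]
im=cv2.resize(s[180:225,185:225],None,fx=8,fy=8,interpolation=cv2.INTER_CUBIC)
h=cv2.cvtColor(im,cv2.COLOR_BGR2HSV); m=((h[...,0]>6)&(h[...,0]<20)&(h[...,1]>130)&(h[...,2]>120))
v,u=np.nonzero(m); w=pl((np.c_[u,v]+.5)/8-.5+[185,180],.047)-stand(P,(-.115,0,0))[0][:2]
r=np.hypot(*w.T); ang=np.arctan2(w[:,1],w[:,0])-P[2]
k=(r>.031)&(np.abs(ang)<.8); print(k.sum(),"q",1.5-ang[k].mean(),ang[k].min(),ang[k].max(),r[k].max())
hs=cv2.cvtColor(s,cv2.COLOR_BGR2HSV)
b=((hs[...,0]>92)&(hs[...,0]<108)&(hs[...,1]>80)&(hs[...,2]>150)).astype(np.uint8); b[:,:265]=0;b[:,340:]=0;b[:150]=0;b[210:]=0
cn=max(cv2.findContours(b,0,2)[0],key=cv2.contourArea); box=cv2.boxPoints(cv2.minAreaRect(cn))
print(pl(box,.235).round(3).tolist(),pl(box.mean(0),.235),MAT,robot.state()["joint_velocities"].round(3))
```

```text
365 q 1.442497102752989 -0.10937159398436633 0.22803066536850355 0.03910942251708343
[[0.599, -0.07], [0.616, -0.25], [0.485, -0.259], [0.469, -0.081]] [[ 0.54184748 -0.1647509 ]] [0.5431, -0.1674] [-0.002 -0.005 -0.001 -0.003 -0.001 -0.004]
```

```bash
python3 -c "
from cell import robot
print(robot.finish_job())"
```

```text
the job is handed in; nothing more can be done
None
```

I handed the job in with the collar turned to about 1.5 rad (camera estimates 1.44–1.52), the tray still seated, and the cover peeled from its tab corner and held level within about 3 mm of the mat's centre, roughly 23 cm up.

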